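# Round-bottom flasks back on their own cork rings

### The arm

A 6-joint arm with a two-finger parallel gripper is mounted at the origin on a cart in front of the work surface, level with it; the furniture and walls round the work are solid. World frame = base frame: x ahead of the robot, y to its left, z up, the work surface at z = 0. Lengths are in mm, angles in rad, forces in N, time in s.
With the tool pointing down it reaches from about 350 to 975 mm from the base axis. Payload 7.1 kg.
Tool frame: the origin (TCP) lies at the very end of the fingers, on their centre line; the grasp point (between the pads) lies 19 mm behind it; z points along the fingers, y is the direction in which the jaws open and shut (so a half turn about z gives the same grasp; the last joint's range is limited). The gripper opens to 88 mm and grips with 3 to 60 N. Pads are 20 mm wide; open, the fingers measure 115 mm over their backs; the gripper's body (75 mm by 178 mm) begins 61 mm behind the grasp point.
Start: joints at [1.159, 0.423, 1.63, -0, 1.089, -0.019], TCP at [239.203, 577.396, 222.675] pointing down, gripper open.
Joint ranges: [-3, 3], [-0.9, 2.11], [0.09, 2.58], [-1.31, 4.45], [0.11, 2.69], [-2.54, 2.54]. Speed limits (rad/s): [2.39, 2.39, 3.01, 3.14, 3.14, 3.14].

### API

Orientations are given as a rotation vector (axis times angle).
In Python, from workcell import ctrl, imaging gives the robot as it stands. The module is installed in compiled form; this text tells all that it offers.
- The arm moves only by the shell command python3 -m pendant 'ROWS'. ROWS is JSON, a list of rows, each an object with "turn": the turn, a rotation vector about the world's x, y, z in rad, a list of three; "dp": the shift along the world's x, y, z in m, a list of three; "claw": the finger opening in m, from 0 to 0.0878. A call has 1 to 8 rows; each row is the pose to reach, as a shift and turn from the pose commanded when the call began; what a row does not reach only later rows make up. A row lasts 1/10 s, in which the tool goes at most 50 mm and 8.59 degrees, less where a joint would pass 70% of its speed; a pose out of reach is approached as far as the arm can. A call with a gripper value outside its range is refused whole. The fingers move at their own pace and stop on an object; the grip force is fixed at half the most. Time passes only in rows, so rows that repeat a pose let the fingers close. It gives the time, the measured TCP pose, the force and the opening at its end, in the units of the state.
- ctrl.get_obs(): the state, without advancing time (a new reading comes with each control period).
- imaging.get_image(name): name is "scene" or "top"; returns a dict with "pixels" (480x640x3 uint8, blue, green, red), "fov_y" (degrees; the focal length in pixels is half the picture's height over the tangent of half this angle, whatever the lens; pixels are square), "cx", "cy" (the principal point, pixels), "xyz" and "rotation" of the camera in the world. Camera axes: x right, y up, looking along -z (the intrinsics and any distortion apply to the point x, -y, -z); pixel columns grow to the right and rows downward; lengths in mm; the calibration is good to about 2 mm. A picture is of the moment at which its call begins. There is no depth.
- ctrl.close_job(): hands the job in, once; it reports no verdict.
The state is a dict: "t": time; "qpos": joint angles; "qvel": joint speeds; "joint_torque": joint torques, N m; "ee_pos": TCP position; "orientation": TCP orientation; "ft_force": force on the tool from outside, world axes, zero at the start; "moment": the same for the moment, N m; "width": finger opening in mm.
Only numpy, scipy, OpenCV 4.12 (cv2) and the standard library are available. Lean on these libraries where they do the work, as an engineer would, in place of code of your own. Each camera call takes 0.05 s, during which the arm holds its last target.

### The job

Every one of the three amber round-bottom flasks is standing on the wrong cork ring. Move them round so that each stands upright and settled in the ring made for its size - small flask on the small cork ring, middle on the middle, large on the large. A round flask cannot stand on the bare bench, so the black rubber ring is free for parking one on the way; they are glass, so set them down gently, tip none over, and leave the other things on the bench where they are.

Things in the scene. Friction and masses are not known exactly. Their poses are not given: they have to be found in the camera images.
- small_flask: the smallest of three empty amber round-bottom flasks: round bulb 51 mm across, 100 mm tall in all, straight upright neck 26 mm in outer diameter with a 31 mm bead in the top 6 mm. Origin at the lowest point of the bulb, z axis up through the neck to the centre of the mouth at z = 100 mm; turned alike all round. The bare neck runs from 52 to 94 mm above the origin. It stands inside the large cork ring at the start, sunk through to the bench (about 60 g).
- middle_flask: the middle of three empty amber round-bottom flasks: round bulb 64 mm across, 115 mm tall in all, straight upright neck 26 mm in outer diameter with a 31 mm bead in the top 6 mm. Origin at the lowest point of the bulb, z axis up through the neck to the centre of the mouth at z = 115 mm; turned alike all round. The bare neck runs from 67 to 109 mm above the origin (about 80 g).
- large_flask: the largest of three empty amber round-bottom flasks: round bulb 85 mm across, 140 mm tall in all, straight upright neck 26 mm in outer diameter with a 31 mm bead in the top 6 mm. Origin at the lowest point of the bulb, z axis up through the neck to the centre of the mouth at z = 140 mm; turned alike all round. The bare neck runs from 90 to 134 mm above the origin (about 130 g).
- small_ring: the smallest of three natural cork rings (flask stands): 78 mm outside, straight round hole 34 mm across, 30 mm high, lies flat and stays put on the bench. Origin at the centre of its underside. The small flask seats in it with its lowest point 23.5 mm above the bench.
- middle_ring: the middle of three natural cork rings (flask stands): 100 mm outside, straight round hole 46 mm across, 30 mm high, lies flat and stays put on the bench. Origin at the centre of its underside. The middle flask seats in it with its lowest point 20 mm above the bench.
- large_ring: the largest of three natural cork rings (flask stands): 120 mm outside, straight round hole 64 mm across, 30 mm high, lies flat and stays put on the bench. Origin at the centre of its underside. The large flask seats in it with its lowest point 15.5 mm above the bench.
- rubber_ring: black rubber ring, empty at the start, the spare place: 80 mm outside, straight round hole 36 mm across, 24 mm high, stays put on the bench. Origin at the centre of its underside. The small flask sits in it with its lowest point 16.5 mm above the bench, the middle one 18.5 mm, the large one 20 mm.
- plug_clip: bystander: small yellow plastic plug clip with a white end, 41 mm long, 12 mm wide, 10 mm high, lying on the bench between the rings; origin under its centre. Loose.
- timer: bystander: flat white countdown timer 58 x 62 mm, 16 mm high, lying face up; origin under its centre. Loose.
Things that resemble listed ones, but are neither listed nor needed, are in the scene too. What is shaped like the small_flask but yellow is not meant.

How it is judged (in metres and radians):
At the end, for the whole second after the job is handed in: Each flask sits in the cork ring of its size: its lowest point within 8 mm of the ring's centre sideways and at its seated height (5 mm below to 6 mm above), upright within 0.2 rad, at rest (horizontal distance between small_flask and small_ring below 0.008 m and height (world z) of small_flask between 0.0185 and 0.0295 m and angle between each of small_flask, middle_flask, large_flask's own z axis and vertical below 0.2 rad and linear speed of each of small_flask, middle_flask, large_flask below 0.02 m/s and angular speed of each of small_flask, middle_flask, large_flask below 0.2 rad/s and horizontal distance between middle_flask and middle_ring below 0.008 m and height (world z) of middle_flask between 0.0152 and 0.0262 m and horizontal distance between large_flask and large_ring below 0.008 m and height (world z) of large_flask between 0.0105 and 0.0215 m); the robot touches nothing.
It fails at once if a flask is tipped more than 0.7 rad (angle between any of small_flask, middle_flask, large_flask's own z axis and vertical above 0.7 rad).
It fails at once if a flask is banged down on a ring with more than 40 N (contact force between any of small_flask, middle_flask, large_flask and small_ring above 40 N or contact force between any of small_flask, middle_flask, large_flask and middle_ring above 40 N or contact force between any of small_flask, middle_flask, large_flask and large_ring above 40 N or contact force between any of small_flask, middle_flask, large_flask and rubber_ring above 40 N).
It fails at once if a bystander (plug clip or timer) is shifted more than 25 mm (distance of any of plug_clip, timer from where it was at the start of the episode above 0.025 m).
It also fails if it takes over 88 s, if anything falls off the work surface, if the arm or the gripper's body presses on something with over 40 N, if the wrist force passes 120 N, or if a joint passes its speed limit or range.

## Working session

There is one attempt and no reset: what is moved stays moved. The work goes in short steps, Python scripts to look and compute and a shell command to move; the robot and the scene stay as the last step left them, time stands still between calls to the robot, and variables do not carry over. Pictures are saved under pics/ and viewed, and the job is handed in when it is done.

```bash
mkdir -p pics; python3 - <<'E'
from workcell import ctrl, imaging
import cv2
print(ctrl.get_obs())
for n in("scene","top"):
    d=imaging.get_image(n); cv2.imwrite(f"pics/{n}0.png",d["pixels"]); print({k:v for k,v in d.items() if k!="pixels"})
E
```

```text
{'t': 0.0, 'qpos': array([ 1.15900803e+00,  4.23835711e-01,  1.63066539e+00,  8.46093051e-06,
        1.08860194e+00, -1.90129616e-02]), 'qvel': array([-0.00089085,  0.00033597,  0.00024998, -0.00033928,  0.00104196,
       -0.0006899 ]), 'joint_torque': array([-9.83633581e-04, -5.44645035e+01, -2.73679411e+01,  6.44154917e-02,
        2.26935104e-02, -9.66460311e-05]), 'ee_pos': array([238.984641  , 576.91471761, 221.91457083]), 'orientation': array([-6.12953257e-01, -3.08087862e+00,  2.31491865e-03]), 'ft_force': array([-0.15943902, -0.15441857,  0.39156403]), 'moment': array([ 0.0851199 ,  0.06071939, -0.02364947]), 'width': 87.93878621183957}
{'fov_y': 47.09080280794674, 'cx': 318.0657997188186, 'cy': 239.51064049339521, 'xyz': array([-155.62012414,  482.77767716,  496.65830397]), 'rotation': array([ 0.63534214, -0.97405337, -1.82990689])}
{'fov_y': 42.11794379469595, 'cx': 316.6555180062622, 'cy': 237.86173280969373, 'xyz': array([426.67705096, 166.39161517, 891.72871783]), 'rotation': array([ 0.07490387, -0.0747896 , -1.58811095])}
```

View pics/scene0.png

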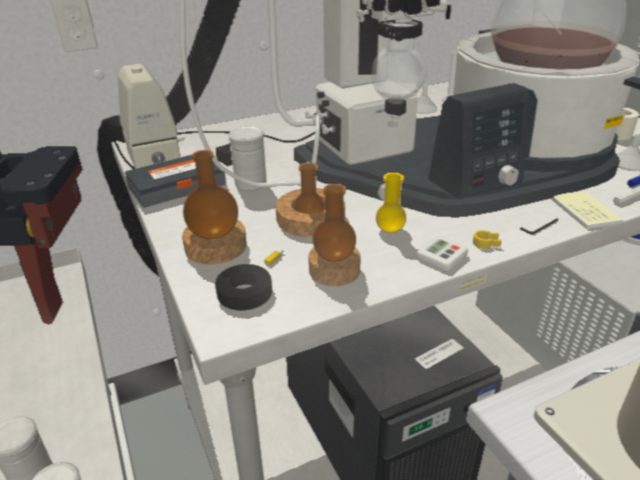

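View pics/top0.png

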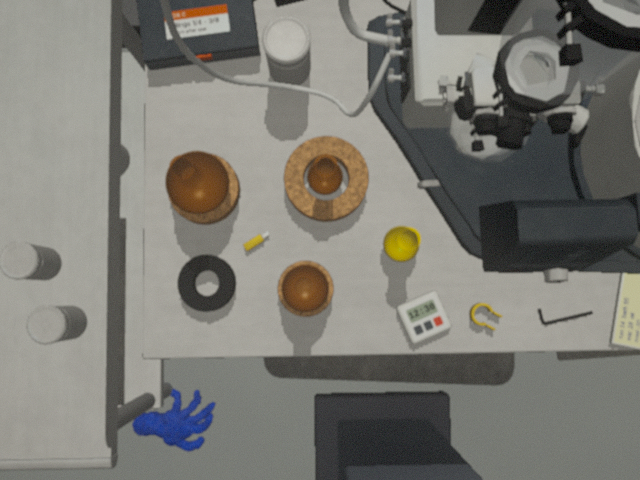

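The top view shows the large flask at (200,182) on the middle ring, and the middle flask at (305,288) on the small ring. The small flask is at (325,175), sunk in the large ring. The rubber ring is empty at (207,283) and the clip is at (256,242). Small-flask candidates are the amber one at (325,175) and the yellow one at (402,243). The amber one inside the large ring fits the description. I'll enlarge both views to confirm.

```bash
python3 - <<'E'
import cv2
t=cv2.imread("pics/top0.png");s=cv2.imread("pics/scene0.png")
cv2.imwrite("pics/tc.png",cv2.resize(t[130:330,150:350],None,fx=3,fy=3,interpolation=cv2.INTER_CUBIC))
cv2.imwrite("pics/sc.png",cv2.resize(s[140:320,170:410],None,fx=3.3,fy=3.3,interpolation=cv2.INTER_CUBIC))
E
```

```text
(no output)
```

View pics/tc.png

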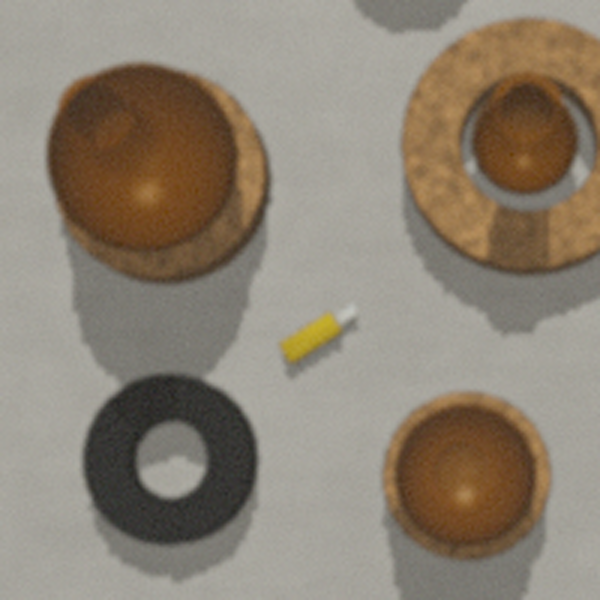

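View pics/sc.png

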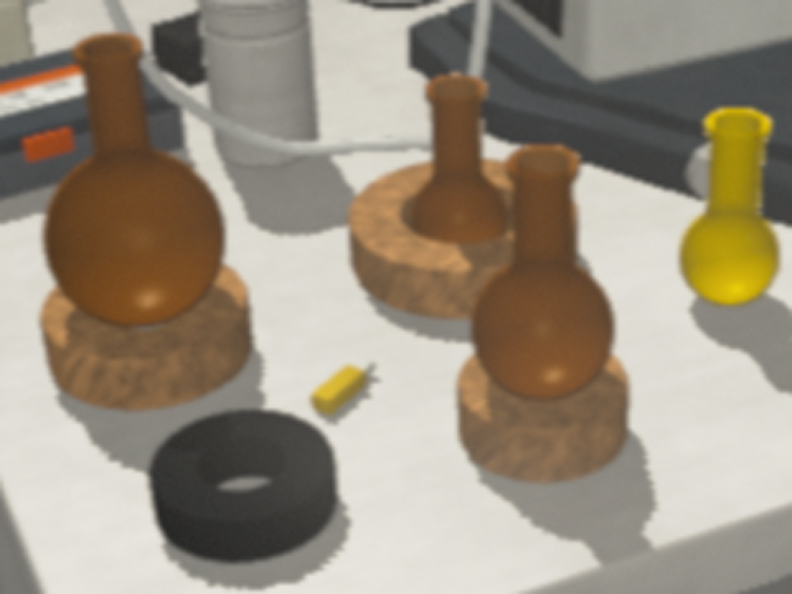

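```bash
cat > h.py <<'E'
import numpy as np, cv2
from scipy.spatial.transform import Rotation as R
C={'scene':(47.09080280794674,318.0657997188186,239.51064049339521,[-155.62012414,482.77767716,496.65830397],[0.63534214,-0.97405337,-1.82990689]),
'top':(42.11794379469595,316.6555180062622,237.86173280969373,[426.67705096,166.39161517,891.72871783],[0.07490387,-0.0747896,-1.58811095])}
def px2w(c,u,v,z):
    f,cx,cy,p,r=C[c]; F=240/np.tan(np.radians(f/2))
    d=R.from_rotvec(r).apply([(u-cx)/F,-(v-cy)/F,-1]); p=np.array(p)
    return p+d*(z-p[2])/d[2]
def w2px(c,X):
    f,cx,cy,p,r=C[c]; F=240/np.tan(np.radians(f/2))
    q=R.from_rotvec(r).inv().apply(np.atleast_2d(X)-np.array(p))
    return np.c_[cx+F*q[:,0]/-q[:,2], cy-F*q[:,1]/-q[:,2]]
def circ(x,y,z,r,n=60):
    a=np.linspace(0,2*np.pi,n); return np.c_[x+r*np.cos(a),y+r*np.sin(a),0*a+z]
E
python3 - <<'E'
from h import *
np.set_printoptions(precision=1,suppress=True)
t=lambda x,y:(150+x/3,130+y/3); s=lambda x,y:(170+x/3.3,140+y/3.3)
print("rub top",px2w('top',*t(171,459),24))
print("lring",px2w('top',326.5,178,30))
print("sring",px2w('top',*t(467.5,474.5),30))
print("Lbulb",px2w('top',*t(143,156),65.7),px2w('scene',*s(134,237),65.7))
print("Mbulb",px2w('top',*t(466,474.5),57.1),px2w('scene',*s(542.5,328),57.1))
print("Sbulb",px2w('top',*t(525.5,140),25.5))
print("mouths scene L,M,S",px2w('scene',*s(110,47),163.2),px2w('scene',*s(544,160),140.1),px2w('scene',*s(457,88),100))
print("rub scene",px2w('scene',*s(245,452),24))
E
```

```text
rub top [449.3 319.2  24. ]
lring [592.8 150.3  30. ]
sring [439.5 181.9  30. ]
Lbulb [583.8 324.1  65.7] [582.7 324.   65.7]
Mbulb [439.1 182.1  57.1] [439.2 181.9  57.1]
Sbulb [595.7 152.1  25.5]
mouths scene L,M,S [580.7 323.1 163.2] [439.4 181.2 140.1] [593.3 151.7 100. ]
rub scene [454.9 317.   24. ]
```

```bash
cat > ov.py <<'E'
from h import *
def draw(im,c,P,k,off):
    im=im.copy()
    for (x,y,z,r) in P:
        q=(w2px(c,circ(x,y,z,r))-off+0.5)*k
        cv2.polylines(im,[q.round().astype(int)],True,(0,255,0),1)
    return im
E
python3 - <<'E'
from ov import *
P=[(450,319,24,40),(450,319,24,18),(593,150.5,30,60),(593,150.5,30,32),(439.5,182,30,39),(583.5,324,30,50),(583.5,324,0,50),(583,324,163.2,15.5),(439.3,182,140,15.5),(594.5,152,100,15.5)]
t=cv2.imread("pics/top0.png");s=cv2.imread("pics/scene0.png")
a=cv2.resize(t[120:330,150:380],None,fx=3.4,fy=3.4,interpolation=cv2.INTER_CUBIC)[:600]
cv2.imwrite("pics/to.png",cv2.resize(draw(a,'top',P,3.4,[150,120]),(782,600))if 0 else draw(a,'top',P,3.4,[150,120])[:600,:800])
b=cv2.resize(s[140:320,170:410],None,fx=3.3,fy=3.3,interpolation=cv2.INTER_CUBIC)
cv2.imwrite("pics/so.png",draw(b,'scene',P,3.3,[170,140]))
E
```

```text
(no output)
```

View pics/to.png

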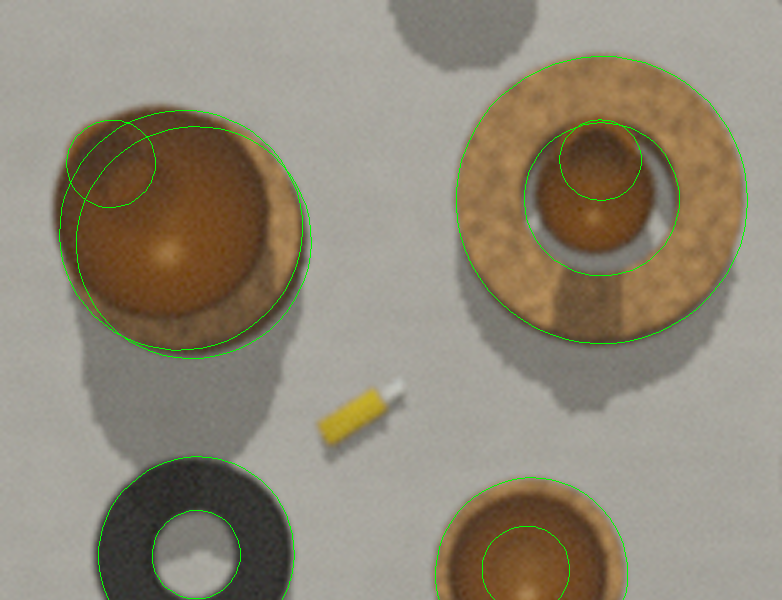

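View pics/so.png

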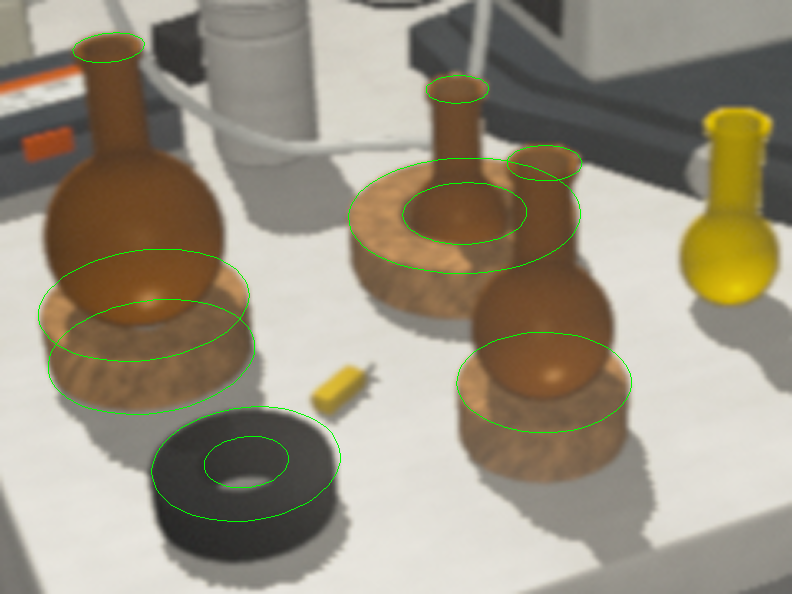

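Overlays match in both views to about 2 mm and the amber small flask is confirmed. Plan: small → rubber, large → large, middle → middle, small → small, with the jaws along world y. First move goes to above the small flask.

```bash
python3 -m pendant '[{"turn":[0,0,0.13],"dp":[0.03,-0.035,0.01],"claw":0.0878},{"turn":[0,0,0.26],"dp":[0.06,-0.07,0.02],"claw":0.0878},{"turn":[0,0,0.39],"dp":[0.09,-0.105,0.02],"claw":0.0878},{"turn":[0,0,0.39],"dp":[0.12,-0.14,0.02],"claw":0.0878},{"turn":[0,0,0.39],"dp":[0.15,-0.175,0.02],"claw":0.0878},{"turn":[0,0,0.39],"dp":[0.18,-0.21,0.02],"claw":0.0878},{"turn":[0,0,0.39],"dp":[0.21,-0.245,0.02],"claw":0.0878},{"turn":[0,0,0.39],"dp":[0.24,-0.28,0.02],"claw":0.0878}]'
```

```text
t: 0.9
ee_pos: [480.0, 295.7, 242.5]
orientation: [-0.004, -3.141, 0.0]
ft_force: [1.1, 0.3, 0.4]
width: 87.7
```

```bash
python3 -m pendant '[{"turn":[0,0,0],"dp":[0.03,-0.036,0],"claw":0.0878},{"turn":[0,0,0],"dp":[0.06,-0.072,0],"claw":0.0878},{"turn":[0,0,0],"dp":[0.09,-0.108,0],"claw":0.0878},{"turn":[0,0,0],"dp":[0.115,-0.145,0],"claw":0.0878},{"turn":[0,0,0],"dp":[0.115,-0.145,-0.02],"claw":0.0878},{"turn":[0,0,0],"dp":[0.115,-0.145,-0.06],"claw":0.0878},{"turn":[0,0,0],"dp":[0.115,-0.145,-0.1],"claw":0.0878},{"turn":[0,0,0],"dp":[0.115,-0.145,-0.12],"claw":0.0878}]'; python3 - <<'E'
from workcell import imaging
import cv2
a=imaging.get_image("scene")["pixels"];cv2.imwrite("pics/a1.png",cv2.resize(a[60:320,150:450],None,fx=2.3,fy=2.3))
E
```

```text
t: 1.7
ee_pos: [592.1, 151.6, 119.0]
orientation: [-0.005, -3.137, 0.002]
ft_force: [0.3, -0.4, -0.4]
width: 87.7
```

View pics/a1.png

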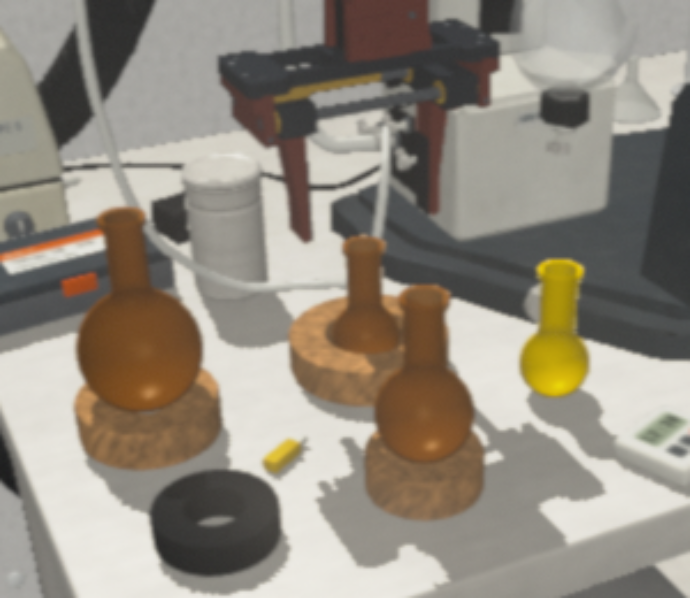

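The open jaws are above the small flask's neck (365,240), with a finger either side at (300,235) and (430,205). Descending and closing.

```bash
python3 -m pendant '[{"turn":[0,0,0],"dp":[0,0,-0.03],"claw":0.0878},{"turn":[0,0,0],"dp":[0,0,-0.05],"claw":0.0878},{"turn":[0,0,0],"dp":[0,0,-0.064],"claw":0.0878},{"turn":[0,0,0],"dp":[0,0,-0.064],"claw":0.05},{"turn":[0,0,0],"dp":[0,0,-0.064],"claw":0.036},{"turn":[0,0,0],"dp":[0,0,-0.064],"claw":0.03},{"turn":[0,0,0],"dp":[0,0,-0.064],"claw":0.024},{"turn":[0,0,0],"dp":[0,0,-0.064],"claw":0.02}]';python3 -m pendant '[{"turn":[0,0,0],"dp":[0,0,0],"claw":0.02},{"turn":[0,0,0],"dp":[0,0,0],"claw":0.02},{"turn":[0,0,0],"dp":[0,0,0],"claw":0.02},{"turn":[0,0,0],"dp":[0,0,0],"claw":0.02}]'
```

```text
t: 2.55
ee_pos: [594.7, 152.5, 59.6]
orientation: [0.005, 3.14, 0.0]
ft_force: [0.8, -0.3, -0.1]
width: 51.4
t: 2.95
ee_pos: [594.3, 152.4, 58.8]
orientation: [0.004, 3.141, 0.0]
ft_force: [0.5, 0.8, 1.0]
width: 29.4
```

```bash
python3 -m pendant '[{"turn":[0,0,0],"dp":[0,0,0],"claw":0.015},{"turn":[0,0,0],"dp":[0,0,0],"claw":0.015},{"turn":[0,0,0],"dp":[0,0,0],"claw":0.015}]';
```

```text
t: 3.25
ee_pos: [594.3, 152.4, 58.7]
orientation: [0.004, 3.141, 0.0]
ft_force: [-0.3, 0.6, 1.6]
width: 29.5
```

```bash
python3 - <<'E'
from workcell import imaging
import cv2
a=imaging.get_image("scene")["pixels"];cv2.imwrite("pics/a2.png",cv2.resize(a[80:260,220:400],None,fx=3.3,fy=3.3,interpolation=cv2.INTER_CUBIC))
E
```

```text
(no output)
```

View pics/a2.png

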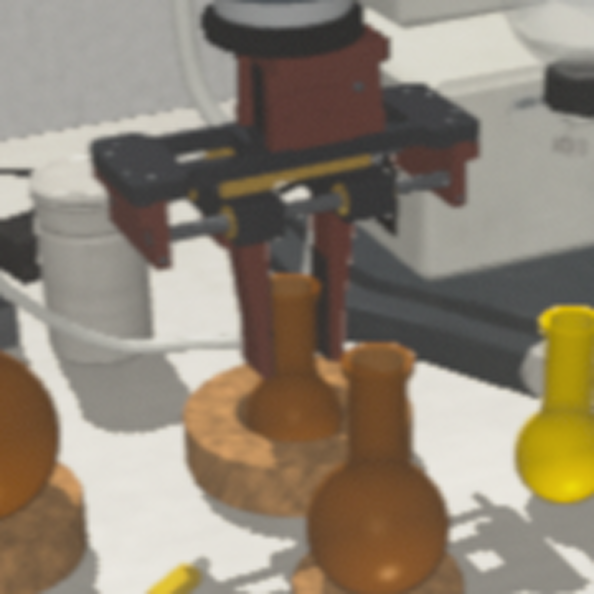

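The neck is upright between the fingers at (295,320) in the crop. The width of 29.5 is above the 26 mm neck, so I'll test with a small lift.

```bash
python3 -m pendant '[{"turn":[0,0,0],"dp":[0,0,0.008],"claw":0.015},{"turn":[0,0,0],"dp":[0,0,0.02],"claw":0.015},{"turn":[0,0,0],"dp":[0,0,0.035],"claw":0.015},{"turn":[0,0,0],"dp":[0,0,0.05],"claw":0.015},{"turn":[0,0,0],"dp":[0,0,0.05],"claw":0.015}]'; python3 - <<'E'
from workcell import imaging
import cv2
a=imaging.get_image("scene")["pixels"];cv2.imwrite("pics/a3.png",cv2.resize(a[80:260,220:400],None,fx=3.3,fy=3.3,interpolation=cv2.INTER_CUBIC))
E
```

```text
t: 3.8
ee_pos: [596.1, 152.8, 111.9]
orientation: [0.004, 3.137, 0.002]
ft_force: [0.8, -0.6, -0.0]
width: 30.0
```

View pics/a3.png

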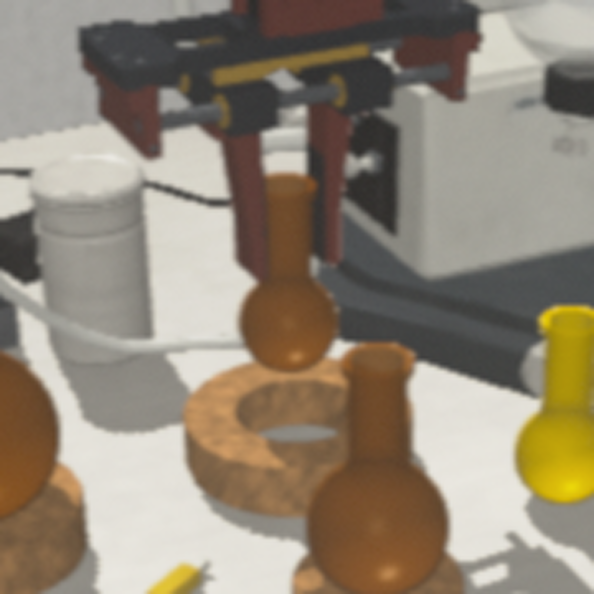

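Lifted cleanly and upright, bulb at (290,325). Carrying it to the rubber ring.

```bash
python3 -m pendant '[{"turn":[0,0,0],"dp":[0,0,0.035],"claw":0.015},{"turn":[0,0,0],"dp":[-0.01,0.012,0.07],"claw":0.015},{"turn":[0,0,0],"dp":[-0.034,0.04,0.08],"claw":0.015},{"turn":[0,0,0],"dp":[-0.06,0.07,0.08],"claw":0.015},{"turn":[0,0,0],"dp":[-0.09,0.105,0.08],"claw":0.015},{"turn":[0,0,0],"dp":[-0.118,0.137,0.08],"claw":0.015},{"turn":[0,0,0],"dp":[-0.137,0.158,0.08],"claw":0.015},{"turn":[0,0,0],"dp":[-0.143,0.166,0.075],"claw":0.015}]' ; python3 -m pendant '[{"turn":[0,0,0],"dp":[0,0,-0.02],"claw":0.015},{"turn":[0,0,0],"dp":[0,0,-0.05],"claw":0.015},{"turn":[0,0,0],"dp":[0,0,-0.075],"claw":0.015},{"turn":[0,0,0],"dp":[0,0,-0.085],"claw":0.015},{"turn":[0,0,0],"dp":[0,0,-0.085],"claw":0.015},{"turn":[0,0,0],"dp":[0,0,-0.085],"claw":0.015}]'; python3 - <<'E'
from workcell import imaging
import cv2
a=imaging.get_image("scene")["pixels"];cv2.imwrite("pics/a4.png",cv2.resize(a[130:330,150:350],None,fx=3,fy=3,interpolation=cv2.INTER_CUBIC))
a=imaging.get_image("top")["pixels"];cv2.imwrite("pics/a4t.png",a)
E
```

```text
t: 4.65
ee_pos: [449.4, 320.1, 183.8]
orientation: [-0.0, -3.142, -0.001]
ft_force: [-0.3, -0.3, -0.6]
width: 29.7
t: 5.25
ee_pos: [451.8, 318.4, 99.1]
orientation: [0.005, 3.141, 0.0]
ft_force: [0.1, 0.2, -1.2]
width: 29.4
```

View pics/a4.png

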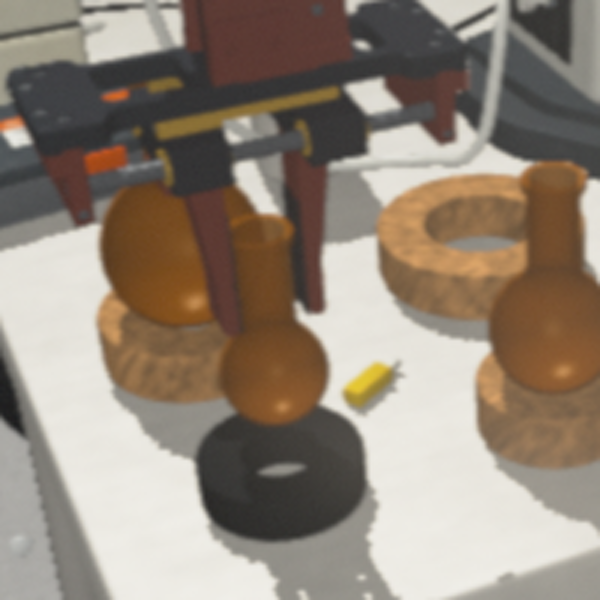

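The flask is centred above the black ring at (283,465). Lowering by 23 mm, the last part slowly.

```bash
python3 -m pendant '[{"turn":[0,0,0],"dp":[0,0,-0.01],"claw":0.015},{"turn":[0,0,0],"dp":[0,0,-0.016],"claw":0.015},{"turn":[0,0,0],"dp":[0,0,-0.019],"claw":0.015},{"turn":[0,0,0],"dp":[0,0,-0.021],"claw":0.015},{"turn":[0,0,0],"dp":[0,0,-0.022],"claw":0.015},{"turn":[0,0,0],"dp":[0,0,-0.023],"claw":0.015},{"turn":[0,0,0],"dp":[0,0,-0.023],"claw":0.015}]'
```

```text
t: 6.05
ee_pos: [452.3, 319.2, 77.0]
orientation: [0.004, 3.139, 0.002]
ft_force: [-0.7, -0.8, 9.8]
width: 29.8
```

Contact at about 10 N. Releasing.

```bash
python3 -m pendant '[{"turn":[0,0,0],"dp":[0,0,0.001],"claw":0.032},{"turn":[0,0,0],"dp":[0,0,0.001],"claw":0.038},{"turn":[0,0,0],"dp":[0,0,0.001],"claw":0.05},{"turn":[0,0,0],"dp":[0,0,0.001],"claw":0.07},{"turn":[0,0,0],"dp":[0,0,0.001],"claw":0.0878},{"turn":[0,0,0],"dp":[0,0,0.001],"claw":0.0878},{"turn":[0,0,0],"dp":[0,0,0.001],"claw":0.0878},{"turn":[0,0,0],"dp":[0,0,0.001],"claw":0.0878}]'; python3 -m pendant '[{"turn":[0,0,0],"dp":[0,0,0.03],"claw":0.0878},{"turn":[0,0,0],"dp":[0,0,0.07],"claw":0.0878},{"turn":[0,0,0],"dp":[0,0,0.11],"claw":0.0878},{"turn":[0,0,0],"dp":[0,0,0.13],"claw":0.0878}]';python3 - <<'E'
from workcell import imaging
import cv2
a=imaging.get_image("scene")["pixels"];cv2.imwrite("pics/a5.png",cv2.resize(a[110:330,150:370],None,fx=2.7,fy=2.7,interpolation=cv2.INTER_CUBIC))
E
```

```text
t: 6.85
ee_pos: [451.2, 318.4, 76.6]
orientation: [-0.004, -3.142, 0.0]
ft_force: [0.1, 0.4, 0.0]
width: 82.4
t: 7.25
ee_pos: [452.4, 319.2, 210.1]
orientation: [0.004, 3.138, 0.004]
ft_force: [-0.1, -0.6, 0.0]
width: 87.6
```

View pics/a5.png

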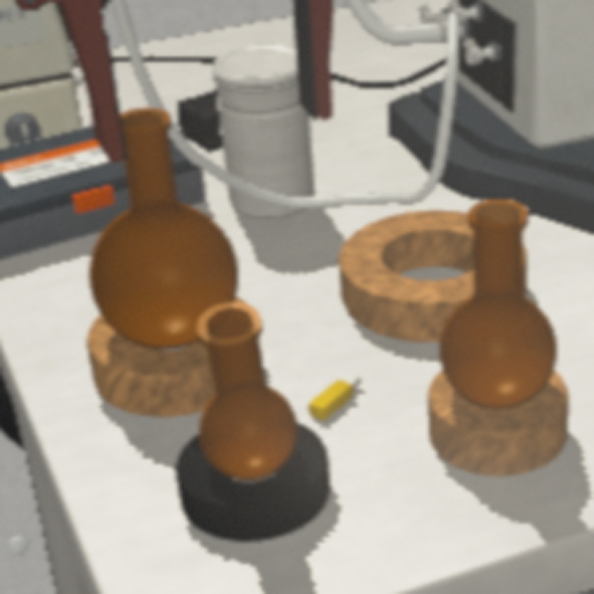

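The small flask is in the rubber ring but leaning toward the image left, with its mouth at (230,320). I need to check whether it is at rest.

```bash
python3 -m pendant '[{"turn":[0,0,0],"dp":[0,0,0.01],"claw":0.0878},{"turn":[0,0,0],"dp":[0,0,0.01],"claw":0.0878},{"turn":[0,0,0],"dp":[0,0,0.01],"claw":0.0878}]';python3 - <<'E'
from workcell import imaging
import cv2
a=imaging.get_image("scene")["pixels"];cv2.imwrite("pics/a6.png",cv2.resize(a[210:310,210:310],None,fx=6,fy=6,interpolation=cv2.INTER_CUBIC))
a=imaging.get_image("top")["pixels"];cv2.imwrite("pics/a6t.png",cv2.resize(a[130:330,150:400],None,fx=3,fy=3,interpolation=cv2.INTER_CUBIC))
E
```

```text
t: 7.6
ee_pos: [450.7, 318.0, 215.6]
orientation: [-0.004, -3.14, 0.002]
ft_force: [-0.0, 0.4, 0.4]
width: 87.8
```

View pics/a6.png

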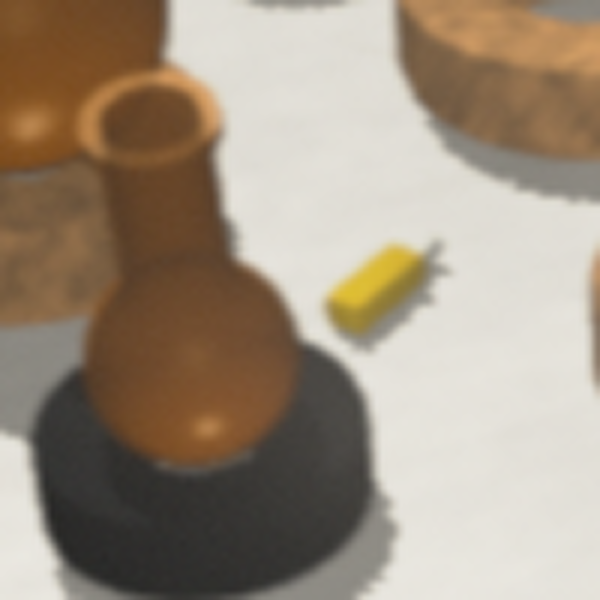

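View pics/a6t.png

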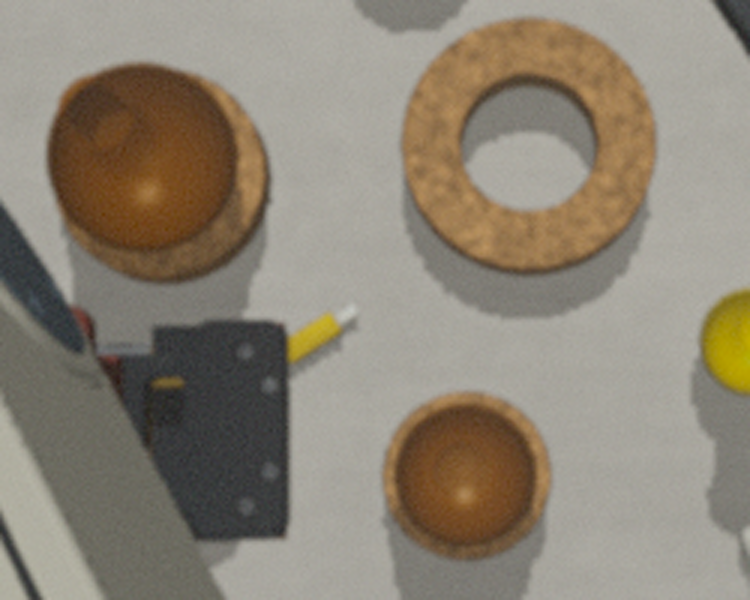

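```bash
cat >> h.py <<'E'
def tilt(bu,mu,zb,L,c='scene'):
    B=px2w(c,*bu,zb); zs=np.linspace(zb+L*.7,zb+L,400)
    M=np.array([px2w(c,*mu,z) for z in zs]); e=abs(np.linalg.norm(M-B,axis=1)-L)
    # list all local minima
    for i in range(400):
        if e[i]<0.3 and (i==0 or e[i]<=e[i-1]) and (i==399 or e[i]<=e[i+1]):
            d=(M[i]-B)/L; print("bulb",B.round(1),"mouth",M[i].round(1),"tilt",np.arccos(min(1,d[2])).round(3),"dir",d.round(2))
    i=e.argmin(); print("best",M[i].round(1),e[i].round(2))
E
python3 - <<'E'
from h import *
tilt((242.2,270),(234.7,229.2),42,74.5)
E
```

```text
bulb [448.1 320.7  42. ] mouth [439.4 326.8 115.7] tilt 0.145 dir [-0.12  0.08  0.99]
best [439.4 326.8 115.7] 0.01
```

It is static with a lean of about 0.145 rad, below the 0.2 limit, which is fine for parking. The large ring is now clear, so I'll go for the large flask.

```bash
python3 -m pendant '[{"turn":[0,0,0],"dp":[0.035,0.002,0.005],"claw":0.0878},{"turn":[0,0,0],"dp":[0.075,0.005,0.005],"claw":0.0878},{"turn":[0,0,0],"dp":[0.115,0.005,0],"claw":0.0878},{"turn":[0,0,0],"dp":[0.131,0.005,-0.01],"claw":0.0878},{"turn":[0,0,0],"dp":[0.131,0.005,-0.04],"claw":0.0878},{"turn":[0,0,0],"dp":[0.131,0.005,-0.07],"claw":0.0878},{"turn":[0,0,0],"dp":[0.131,0.005,-0.09],"claw":0.07},{"turn":[0,0,0],"dp":[0.131,0.005,-0.1],"claw":0.05}]'; python3 -m pendant '[{"turn":[0,0,0],"dp":[0,0,0],"claw":0.036},{"turn":[0,0,0],"dp":[0,0,0],"claw":0.015},{"turn":[0,0,0],"dp":[0,0,0],"claw":0.015},{"turn":[0,0,0],"dp":[0,0,0],"claw":0.015},{"turn":[0,0,0],"dp":[0,0,0],"claw":0.015},{"turn":[0,0,0],"dp":[0,0,0],"claw":0.015},{"turn":[0,0,0],"dp":[0,0,0],"claw":0.015}]'
python3 - <<'E'
from h import *
im=cv2.imread("pics/a6t.png")  # crop x150 y130 scale 3
t=lambda x,y:(150+x/3,130+y/3)
print("lring outer",px2w('top',*t(529,144.5),30),"hole top",px2w('top',*t(528.5,142),30))
from workcell import imaging
a=imaging.get_image("scene")["pixels"];cv2.imwrite("pics/a7.png",cv2.resize(a[110:290,150:350],None,fx=3.3,fy=3.3,interpolation=cv2.INTER_CUBIC))
E
```

```text
t: 8.5
ee_pos: [580.5, 322.4, 113.1]
orientation: [-0.005, -3.137, 0.004]
ft_force: [-0.6, 0.0, -0.7]
width: 75.3
t: 9.2
ee_pos: [582.6, 323.6, 117.3]
orientation: [0.004, 3.141, 0.001]
ft_force: [0.1, -0.2, 2.6]
width: 29.9
lring outer [592.61662758 150.56632597  30.        ] hole top [593.80500711 150.77616309  30.        ]
```

View pics/a7.png

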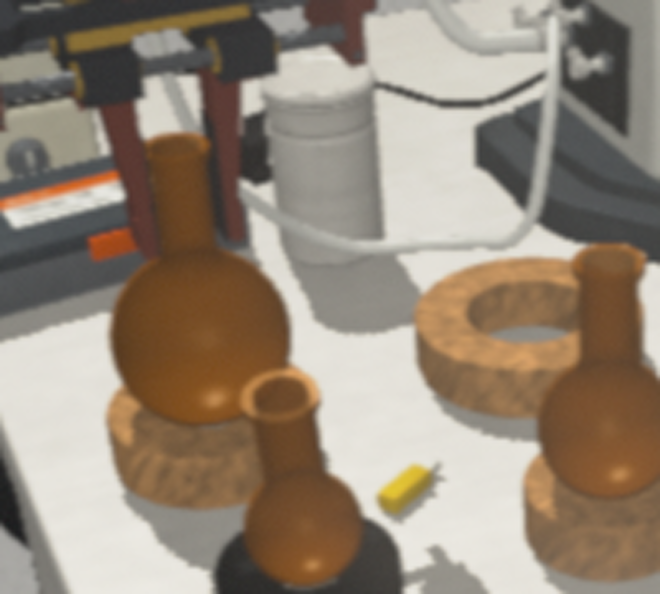

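The jaws are around the neck at (185,190), width 29.9, stalled on the glass as before. Lifting and checking.

```bash
python3 -m pendant '[{"turn":[0,0,0],"dp":[0,0,0.008],"claw":0.015},{"turn":[0,0,0],"dp":[0,0,0.02],"claw":0.015},{"turn":[0,0,0],"dp":[0,0,0.035],"claw":0.015},{"turn":[0,0,0],"dp":[0,0,0.05],"claw":0.015},{"turn":[0,0,0],"dp":[0,0,0.05],"claw":0.015}]'; python3 - <<'E'
from workcell import imaging
import cv2
a=imaging.get_image("scene")["pixels"];cv2.imwrite("pics/a8.png",cv2.resize(a[80:280,150:350],None,fx=3,fy=3,interpolation=cv2.INTER_CUBIC))
E
```

```text
t: 9.75
ee_pos: [583.8, 324.3, 170.2]
orientation: [0.004, 3.137, 0.004]
ft_force: [0.9, -0.7, 0.0]
width: 29.8
```

View pics/a8.png

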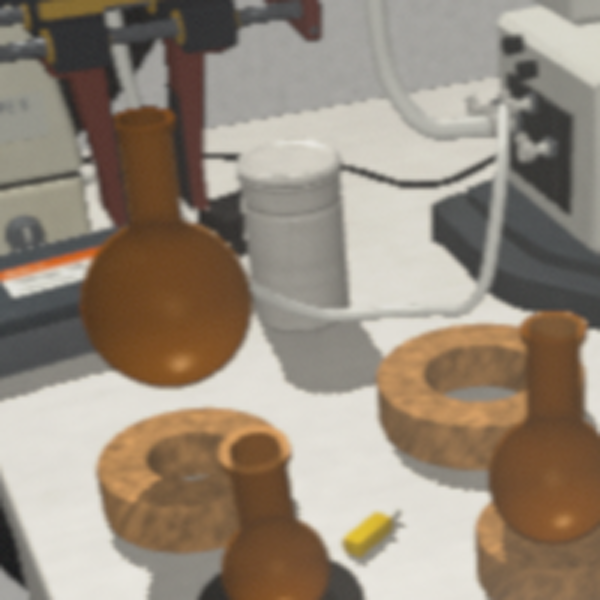

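Lifted, with the bulb at (167,302) and looking upright. Carrying it to the large ring and stopping about 8 mm above the seat.

```bash
python3 -m pendant '[{"turn":[0,0,0],"dp":[0.001,-0.012,0],"claw":0.015},{"turn":[0,0,0],"dp":[0.003,-0.04,0],"claw":0.015},{"turn":[0,0,0],"dp":[0.005,-0.075,0],"claw":0.015},{"turn":[0,0,0],"dp":[0.007,-0.11,0],"claw":0.015},{"turn":[0,0,0],"dp":[0.009,-0.142,0],"claw":0.015},{"turn":[0,0,0],"dp":[0.011,-0.164,-0.005],"claw":0.015},{"turn":[0,0,0],"dp":[0.011,-0.173,-0.02],"claw":0.015},{"turn":[0,0,0],"dp":[0.011,-0.173,-0.035],"claw":0.015}]' ;python3 -m pendant '[{"turn":[0,0,0],"dp":[0,0,-0.01],"claw":0.015},{"turn":[0,0,0],"dp":[0,0,-0.014],"claw":0.015},{"turn":[0,0,0],"dp":[0,0,-0.014],"claw":0.015},{"turn":[0,0,0],"dp":[0,0,-0.014],"claw":0.015}]';python3 - <<'E'
from workcell import imaging
import cv2
a=imaging.get_image("scene")["pixels"];cv2.imwrite("pics/a9.png",cv2.resize(a[80:280,200:400],None,fx=3,fy=3,interpolation=cv2.INTER_CUBIC))
a=imaging.get_image("top")["pixels"];cv2.imwrite("pics/a9t.png",cv2.resize(a[130:330,150:400],None,fx=3,fy=3,interpolation=cv2.INTER_CUBIC))
E
```

```text
t: 10.6
ee_pos: [592.8, 148.2, 130.7]
orientation: [-0.008, -3.141, 0.001]
ft_force: [-0.7, 0.5, -1.2]
width: 30.0
t: 11.0
ee_pos: [593.4, 151.1, 117.8]
orientation: [0.003, 3.141, 0.0]
ft_force: [0.0, 0.2, -1.7]
width: 29.9
```

View pics/a9.png

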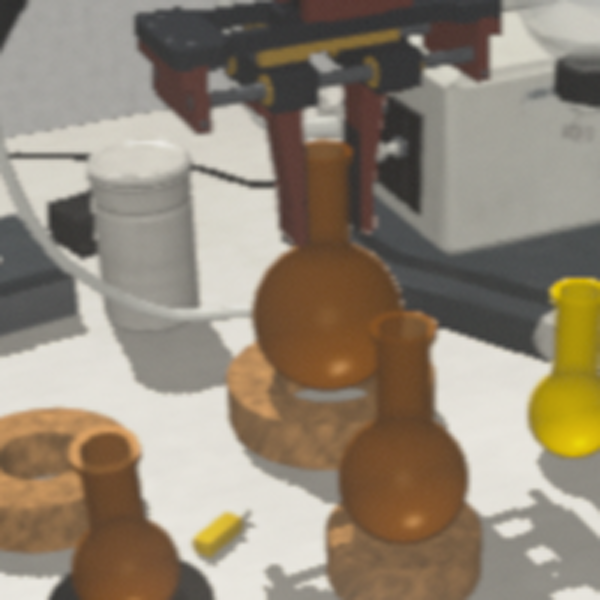

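View pics/a9t.png

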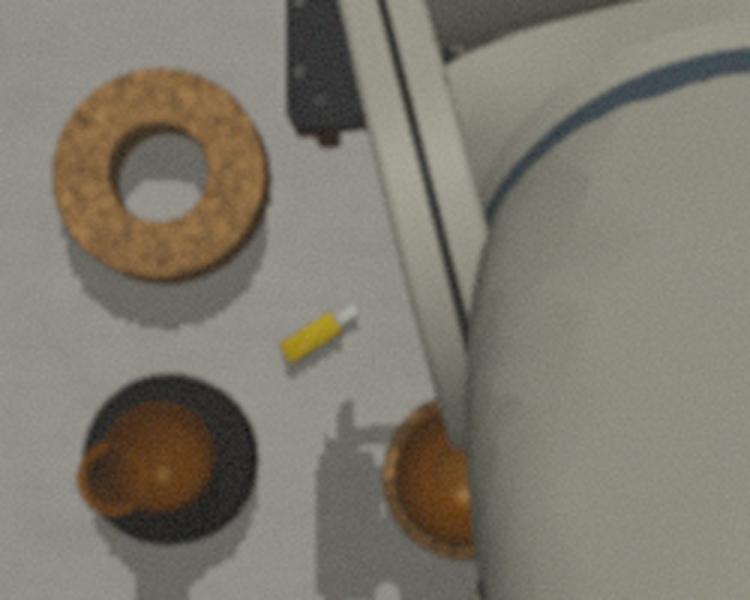

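Centred over the large ring, bulb at (327,315). The now-empty middle ring is at top crop (160,173). Lowering 6 mm, then in 1 mm steps.

```bash
python3 -m pendant '[{"turn":[0,0,0],"dp":[0,0,-0.003],"claw":0.015},{"turn":[0,0,0],"dp":[0,0,-0.005],"claw":0.015},{"turn":[0,0,0],"dp":[0,0,-0.006],"claw":0.015},{"turn":[0,0,0],"dp":[0,0,-0.0065],"claw":0.015},{"turn":[0,0,0],"dp":[0,0,-0.007],"claw":0.015},{"turn":[0,0,0],"dp":[0,0,-0.007],"claw":0.015}]'
python3 - <<'E'
from h import *
t=lambda x,y:(150+x/3,130+y/3)
print("mring",px2w('top',*t(160.5,172.5),30),"hole",px2w('top',*t(159.5,171.5),30))
E
```

```text
t: 11.7
ee_pos: [593.2, 150.4, 110.6]
orientation: [-0.005, -3.142, -0.0]
ft_force: [0.3, 0.6, -1.6]
width: 29.3
mring [582.59978826 322.7433589   30.        ] hole [583.08099334 323.20935374  30.        ]
```

```bash
python3 -m pendant '[{"turn":[0,0,0],"dp":[0,0,-0.0005],"claw":0.015},{"turn":[0,0,0],"dp":[0,0,-0.001],"claw":0.015},{"turn":[0,0,0],"dp":[0,0,-0.001],"claw":0.015}]'
```

```text
t: 12.0
ee_pos: [593.4, 150.4, 109.8]
orientation: [0.004, 3.141, 0.0]
ft_force: [1.3, -0.6, -0.9]
width: 29.9
```

```bash
python3 -m pendant '[{"turn":[0,0,0],"dp":[0,0,-0.0005],"claw":0.015},{"turn":[0,0,0],"dp":[0,0,-0.001],"claw":0.015},{"turn":[0,0,0],"dp":[0,0,-0.001],"claw":0.015}]'
```

```text
t: 12.3
ee_pos: [593.9, 150.4, 109.3]
orientation: [0.004, 3.14, 0.0]
ft_force: [-0.3, -1.4, 4.6]
width: 29.4
```

Contact at 4.6 N. Opening slowly, then lifting clear.

```bash
python3 -m pendant '[{"turn":[0,0,0],"dp":[0,0,0.0005],"claw":0.031},{"turn":[0,0,0],"dp":[0,0,0.0005],"claw":0.033},{"turn":[0,0,0],"dp":[0,0,0.0005],"claw":0.036},{"turn":[0,0,0],"dp":[0,0,0.0005],"claw":0.04},{"turn":[0,0,0],"dp":[0,0,0.0005],"claw":0.05},{"turn":[0,0,0],"dp":[0,0,0.0005],"claw":0.07},{"turn":[0,0,0],"dp":[0,0,0.0005],"claw":0.0878},{"turn":[0,0,0],"dp":[0,0,0.0005],"claw":0.0878}]'; python3 -m pendant '[{"turn":[0,0,0],"dp":[0,0,0.0],"claw":0.0878},{"turn":[0,0,0],"dp":[0,0,0.02],"claw":0.0878},{"turn":[0,0,0],"dp":[0,0,0.06],"claw":0.0878},{"turn":[0,0,0],"dp":[0,0,0.1],"claw":0.0878}]';python3 - <<'E'
from workcell import imaging
import cv2
a=imaging.get_image("scene")["pixels"];cv2.imwrite("pics/b1.png",cv2.resize(a[80:280,200:400],None,fx=3,fy=3,interpolation=cv2.INTER_CUBIC))
E
```

```text
t: 13.1
ee_pos: [593.2, 150.4, 109.2]
orientation: [-0.004, -3.142, 0.0]
ft_force: [0.4, 0.0, -0.5]
width: 68.5
t: 13.5
ee_pos: [592.5, 150.2, 209.6]
orientation: [-0.004, -3.14, 0.001]
ft_force: [0.5, 0.4, 0.2]
width: 88.0
```

View pics/b1.png

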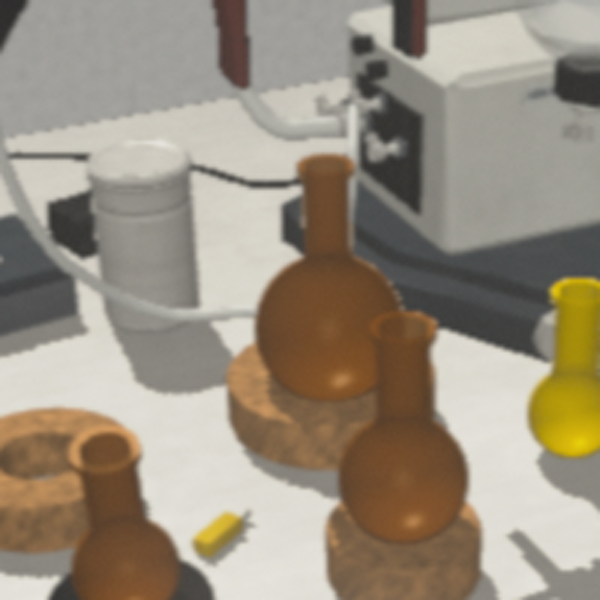

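```bash
python3 - <<'E'
from h import *
tilt((310,189),(308.4,134.8),58,97.5)
print(px2w('scene',308.4,134.8,155))
E
```

```text
bulb [593.8 149.8  58. ] mouth [592.8 150.6 155.5] tilt 0.0 dir [-0.01  0.01  1.  ]
best [592.8 150.6 155.5] 0.01
[593.91175399 150.06846087 155.        ]
```

The large flask is seated upright (tilt ≈0, centred within ~1 mm). Next, the middle flask.

```bash
python3 -m pendant '[{"turn":[0,0,0],"dp":[-0.04,0.008,0],"claw":0.0878},{"turn":[0,0,0],"dp":[-0.085,0.017,0],"claw":0.0878},{"turn":[0,0,0],"dp":[-0.13,0.026,0],"claw":0.0878},{"turn":[0,0,0],"dp":[-0.154,0.0315,-0.005],"claw":0.0878},{"turn":[0,0,0],"dp":[-0.154,0.0315,-0.03],"claw":0.0878},{"turn":[0,0,0],"dp":[-0.154,0.0315,-0.07],"claw":0.0878},{"turn":[0,0,0],"dp":[-0.154,0.0315,-0.1],"claw":0.07},{"turn":[0,0,0],"dp":[-0.154,0.0315,-0.113],"claw":0.05}]'; python3 -m pendant '[{"turn":[0,0,0],"dp":[0,0,0],"claw":0.036},{"turn":[0,0,0],"dp":[0,0,0],"claw":0.015},{"turn":[0,0,0],"dp":[0,0,0],"claw":0.015},{"turn":[0,0,0],"dp":[0,0,0],"claw":0.015},{"turn":[0,0,0],"dp":[0,0,0],"claw":0.015},{"turn":[0,0,0],"dp":[0,0,0],"claw":0.015},{"turn":[0,0,0],"dp":[0,0,0],"claw":0.015}]'
python3 - <<'E'
from h import *
from workcell import imaging
a=imaging.get_image("scene")["pixels"];cv2.imwrite("pics/b2.png",cv2.resize(a[110:310,200:400],None,fx=3,fy=3,interpolation=cv2.INTER_CUBIC))
E
```

```text
t: 14.35
ee_pos: [437.7, 181.4, 93.9]
orientation: [-0.004, -3.139, 0.002]
ft_force: [-0.3, -0.6, 0.5]
width: 75.2
t: 15.05
ee_pos: [439.6, 182.0, 96.6]
orientation: [0.004, 3.141, 0.001]
ft_force: [-0.3, 0.2, 2.5]
width: 29.7
```

View pics/b2.png

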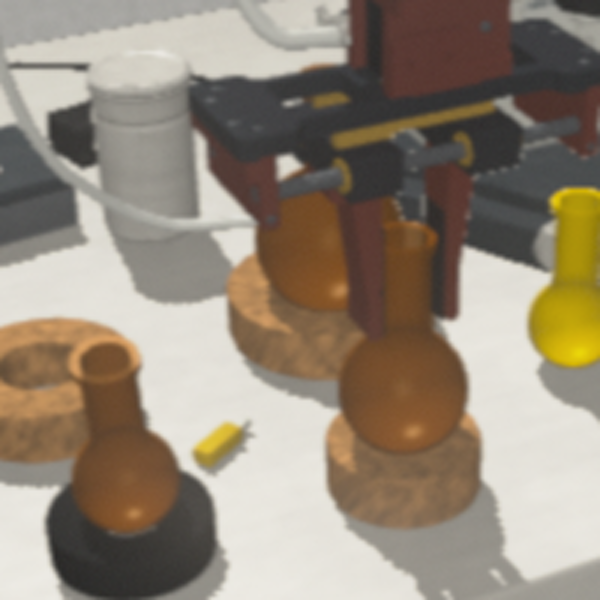

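Gripped around the neck at (408,270). Lifting and carrying it to the middle ring at (582.8, 323).

```bash
python3 -m pendant '[{"turn":[0,0,0],"dp":[0,0,0.008],"claw":0.015},{"turn":[0,0,0],"dp":[0,0,0.025],"claw":0.015},{"turn":[0,0,0],"dp":[0.004,0.004,0.05],"claw":0.015},{"turn":[0,0,0],"dp":[0.02,0.02,0.06],"claw":0.015},{"turn":[0,0,0],"dp":[0.045,0.045,0.06],"claw":0.015},{"turn":[0,0,0],"dp":[0.072,0.071,0.06],"claw":0.015},{"turn":[0,0,0],"dp":[0.1,0.098,0.06],"claw":0.015},{"turn":[0,0,0],"dp":[0.124,0.122,0.06],"claw":0.015}]' ;python3 -m pendant '[{"turn":[0,0,0],"dp":[0.015,0.014,-0.005],"claw":0.015},{"turn":[0,0,0],"dp":[0.0195,0.019,-0.02],"claw":0.015},{"turn":[0,0,0],"dp":[0.0195,0.019,-0.04],"claw":0.015},{"turn":[0,0,0],"dp":[0.0195,0.019,-0.053],"claw":0.015},{"turn":[0,0,0],"dp":[0.0195,0.019,-0.057],"claw":0.015},{"turn":[0,0,0],"dp":[0.0195,0.019,-0.057],"claw":0.015},{"turn":[0,0,0],"dp":[0.0195,0.019,-0.057],"claw":0.015}]';python3 - <<'E'
from workcell import imaging
import cv2
a=imaging.get_image("scene")["pixels"];cv2.imwrite("pics/b3.png",cv2.resize(a[110:310,150:350],None,fx=3,fy=3,interpolation=cv2.INTER_CUBIC))
E
```

```text
t: 15.9
ee_pos: [564.3, 305.1, 156.6]
orientation: [0.004, 3.141, 0.0]
ft_force: [1.2, 1.4, -0.6]
width: 29.7
t: 16.6
ee_pos: [582.9, 322.8, 99.8]
orientation: [0.005, 3.141, 0.0]
ft_force: [-0.9, 0.1, -0.5]
width: 29.4
```

View pics/b3.png

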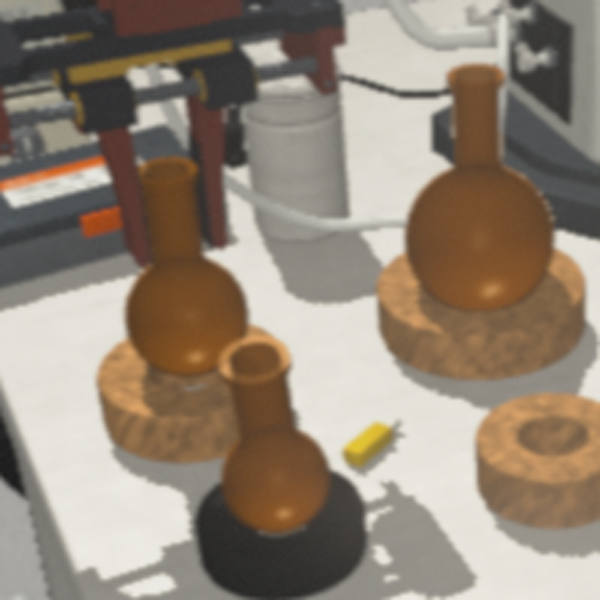

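The middle flask hangs upright over the middle ring at (187,315). The small ring is now empty at (550,450). Lowering 7 mm, then checking the force.

```bash
python3 -m pendant '[{"turn":[0,0,0],"dp":[0,0,-0.003],"claw":0.015},{"turn":[0,0,0],"dp":[0,0,-0.005],"claw":0.015},{"turn":[0,0,0],"dp":[0,0,-0.006],"claw":0.015},{"turn":[0,0,0],"dp":[0,0,-0.0065],"claw":0.015},{"turn":[0,0,0],"dp":[0,0,-0.007],"claw":0.015},{"turn":[0,0,0],"dp":[0,0,-0.007],"claw":0.015}]'
```

```text
t: 17.25
ee_pos: [583.1, 323.1, 92.6]
orientation: [0.004, 3.141, 0.001]
ft_force: [-0.3, 0.6, 0.7]
width: 29.3
```

```bash
python3 -m pendant '[{"turn":[0,0,0],"dp":[0,0,-0.0005],"claw":0.015},{"turn":[0,0,0],"dp":[0,0,-0.001],"claw":0.015},{"turn":[0,0,0],"dp":[0,0,-0.001],"claw":0.015}]'
```

```text
t: 17.55
ee_pos: [583.5, 323.3, 92.0]
orientation: [0.004, 3.14, 0.002]
ft_force: [0.8, 0.5, 5.6]
width: 29.3
```

Contact at 5.6 N. Releasing slowly.

```bash
python3 -m pendant '[{"turn":[0,0,0],"dp":[0,0,0.0005],"claw":0.031},{"turn":[0,0,0],"dp":[0,0,0.0005],"claw":0.033},{"turn":[0,0,0],"dp":[0,0,0.0005],"claw":0.036},{"turn":[0,0,0],"dp":[0,0,0.0005],"claw":0.04},{"turn":[0,0,0],"dp":[0,0,0.0005],"claw":0.05},{"turn":[0,0,0],"dp":[0,0,0.0005],"claw":0.07},{"turn":[0,0,0],"dp":[0,0,0.0005],"claw":0.0878},{"turn":[0,0,0],"dp":[0,0,0.0005],"claw":0.0878}]'; python3 -m pendant '[{"turn":[0,0,0],"dp":[0,0,0.0],"claw":0.0878},{"turn":[0,0,0],"dp":[0,0,0.02],"claw":0.0878},{"turn":[0,0,0],"dp":[0,0,0.06],"claw":0.0878},{"turn":[0,0,0],"dp":[0,0,0.09],"claw":0.0878}]';python3 - <<'E'
from workcell import imaging
import cv2
a=imaging.get_image("scene")["pixels"];cv2.imwrite("pics/b4.png",cv2.resize(a[110:310,150:350],None,fx=3,fy=3,interpolation=cv2.INTER_CUBIC))
a=imaging.get_image("top")["pixels"];cv2.imwrite("pics/b4t.png",cv2.resize(a[130:330,150:400],None,fx=3,fy=3,interpolation=cv2.INTER_CUBIC))
E
```

```text
t: 18.35
ee_pos: [582.7, 322.9, 91.6]
orientation: [-0.004, -3.142, 0.0]
ft_force: [-0.1, -0.4, 0.0]
width: 67.9
t: 18.75
ee_pos: [582.9, 323.0, 183.2]
orientation: [0.004, 3.141, 0.0]
ft_force: [0.5, 0.6, 0.4]
width: 87.6
```

View pics/b4.png

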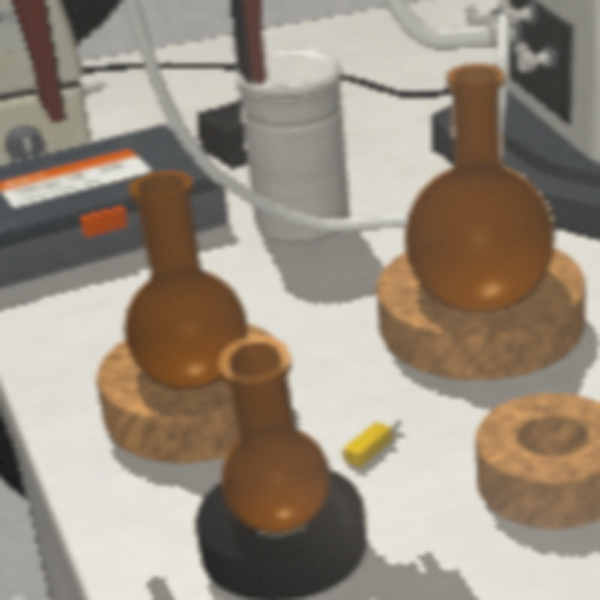

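View pics/b4t.png

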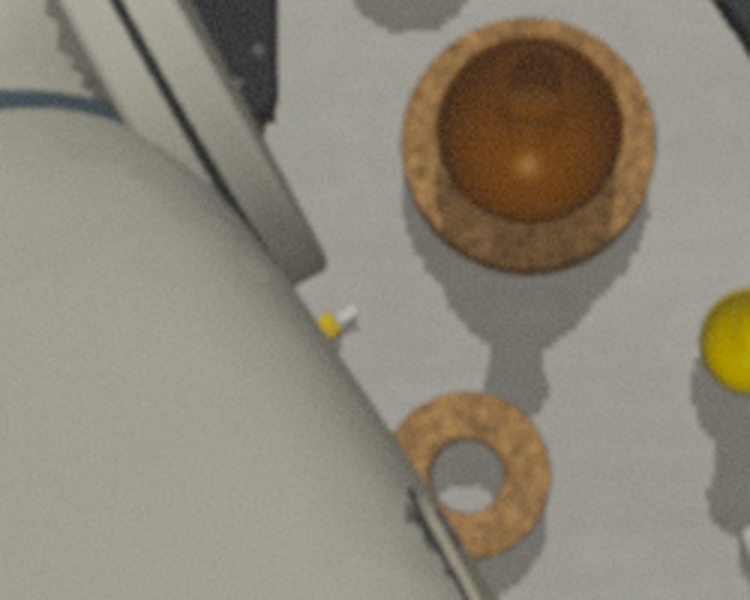

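```bash
python3 - <<'E'
from h import *
tilt((212,219),(204,172.3),52,83)
print("sring",px2w('top',150+467.5/3,130+474.5/3,30),px2w('scene',150+553/3,110+434/3,30))
E
```

```text
bulb [583.6 323.2  52. ] mouth [580.6 325.9 134.9] tilt 0.055 dir [-0.04  0.03  1.  ]
best [580.6 325.9 134.9] 0.03
sring [439.48367143 181.89563741  30.        ] [439.32985409 181.88983485  30.        ]
```

The middle flask is seated with tilt ≈0.055 and is centred. Now the small flask: I'll tilt the tool to match its lean (turn −0.08, −0.12) while approaching, then undo that after the lift.

```bash
python3 -m pendant '[{"turn":[0,0,0],"dp":[-0.035,0.002,0.005],"claw":0.0878},{"turn":[0,0,0],"dp":[-0.075,0.004,0.005],"claw":0.0878},{"turn":[-0.04,-0.06,0],"dp":[-0.115,0.007,0],"claw":0.0878},{"turn":[-0.08,-0.12,0],"dp":[-0.145,0.007,-0.01],"claw":0.0878},{"turn":[-0.08,-0.12,0],"dp":[-0.149,0.007,-0.017],"claw":0.0878},{"turn":[-0.08,-0.12,0],"dp":[-0.149,0.007,-0.017],"claw":0.0878}]'; python3 - <<'E'
from workcell import imaging
import cv2
a=imaging.get_image("scene")["pixels"];cv2.imwrite("pics/b5.png",cv2.resize(a[110:310,150:350],None,fx=3,fy=3,interpolation=cv2.INTER_CUBIC))
E
```

```text
t: 19.45
ee_pos: [432.1, 329.8, 163.4]
orientation: [0.0, 3.021, -0.123]
ft_force: [0.0, 0.9, 0.1]
width: 87.8
```

View pics/b5.png

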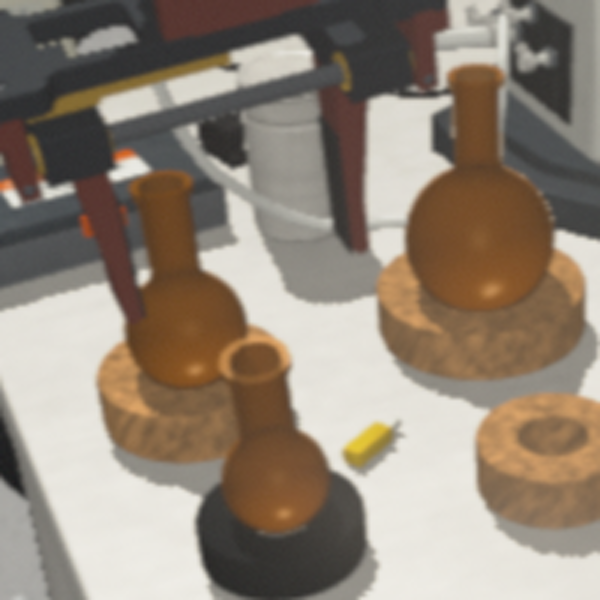

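```bash
python3 -m pendant '[{"turn":[0,0,0],"dp":[0.0035,-0.002,-0.03],"claw":0.0878},{"turn":[0,0,0],"dp":[0.007,-0.0045,-0.06],"claw":0.0878},{"turn":[0,0,0],"dp":[0.0095,-0.006,-0.08],"claw":0.0878},{"turn":[0,0,0],"dp":[0.0105,-0.0065,-0.089],"claw":0.0878},{"turn":[0,0,0],"dp":[0.0105,-0.0065,-0.089],"claw":0.05},{"turn":[0,0,0],"dp":[0.0105,-0.0065,-0.089],"claw":0.04}]'; python3 -m pendant '[{"turn":[0,0,0],"dp":[0,0,0],"claw":0.036},{"turn":[0,0,0],"dp":[0,0,0],"claw":0.032},{"turn":[0,0,0],"dp":[0,0,0],"claw":0.015},{"turn":[0,0,0],"dp":[0,0,0],"claw":0.015},{"turn":[0,0,0],"dp":[0,0,0],"claw":0.015},{"turn":[0,0,0],"dp":[0,0,0],"claw":0.015},{"turn":[0,0,0],"dp":[0,0,0],"claw":0.015},{"turn":[0,0,0],"dp":[0,0,0],"claw":0.015}]'
python3 - <<'E'
from workcell import imaging
import cv2
a=imaging.get_image("scene")["pixels"];cv2.imwrite("pics/b6.png",cv2.resize(a[110:310,150:350],None,fx=3,fy=3,interpolation=cv2.INTER_CUBIC))
E
```

```text
t: 20.1
ee_pos: [445.3, 323.6, 76.2]
orientation: [0.006, 3.018, -0.12]
ft_force: [0.2, -0.3, -0.6]
width: 75.2
t: 20.9
ee_pos: [444.2, 323.5, 75.7]
orientation: [0.004, 3.019, -0.121]
ft_force: [-0.3, 0.3, 0.6]
width: 29.4
```

View pics/b6.png

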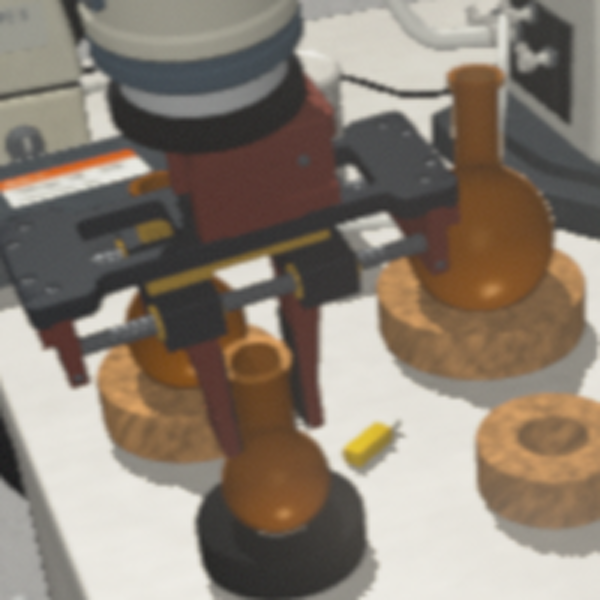

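Gripped along its own axis at (260,390). Lifting, undoing the tilt, then going to the small ring.

```bash
python3 -m pendant '[{"turn":[0,0,0],"dp":[0,0,0.008],"claw":0.015},{"turn":[0,0,0],"dp":[0,0,0.025],"claw":0.015},{"turn":[0,0,0],"dp":[0,0,0.05],"claw":0.015},{"turn":[0.04,0.06,0],"dp":[0,-0.01,0.06],"claw":0.015},{"turn":[0.08,0.12,0],"dp":[-0.001,-0.03,0.06],"claw":0.015},{"turn":[0.08,0.12,0],"dp":[-0.003,-0.06,0.06],"claw":0.015},{"turn":[0.08,0.12,0],"dp":[-0.004,-0.095,0.06],"claw":0.015},{"turn":[0.08,0.12,0],"dp":[-0.005,-0.122,0.06],"claw":0.015}]' ;python3 -m pendant '[{"turn":[0,0,0],"dp":[0,-0.015,0],"claw":0.015},{"turn":[0,0,0],"dp":[0,-0.0195,-0.01],"claw":0.015},{"turn":[0,0,0],"dp":[0,-0.0195,-0.03],"claw":0.015},{"turn":[0,0,0],"dp":[0,-0.0195,-0.043],"claw":0.015},{"turn":[0,0,0],"dp":[0,-0.0195,-0.043],"claw":0.015},{"turn":[0,0,0],"dp":[0,-0.0195,-0.043],"claw":0.015}]';python3 - <<'E'
from workcell import imaging
import cv2
a=imaging.get_image("scene")["pixels"];cv2.imwrite("pics/b7.png",cv2.resize(a[130:330,220:420],None,fx=3,fy=3,interpolation=cv2.INTER_CUBIC))
E
```

```text
t: 21.75
ee_pos: [438.8, 199.7, 136.0]
orientation: [-0.005, -3.141, 0.0]
ft_force: [-1.0, 0.5, -0.5]
width: 29.9
t: 22.35
ee_pos: [439.0, 182.4, 92.3]
orientation: [-0.003, -3.141, 0.001]
ft_force: [-1.0, 0.2, -0.7]
width: 29.5
```

View pics/b7.png

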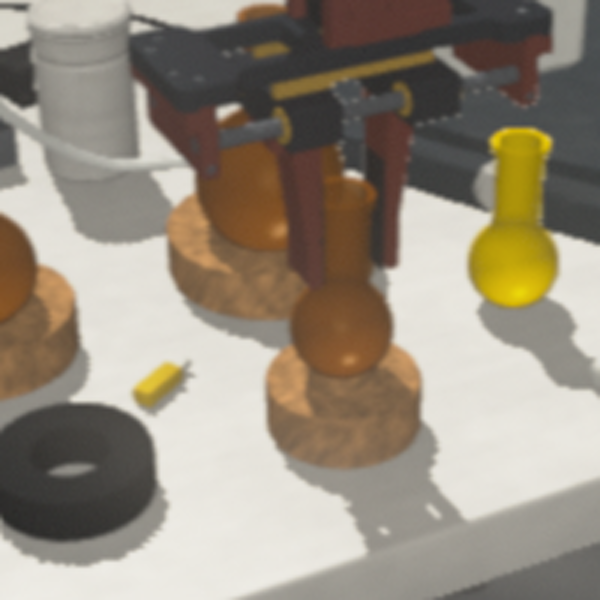

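```bash
python3 - <<'E'
from h import *
tilt((333.7,239.3),(336,193.7),58.2,74.5)
E
python3 -m pendant '[{"turn":[0,0,0],"dp":[0,0,-0.004],"claw":0.015},{"turn":[0,0,0],"dp":[0,0,-0.006],"claw":0.015},{"turn":[0,0,0],"dp":[0,0,-0.007],"claw":0.015},{"turn":[0,0,0],"dp":[0,0,-0.0075],"claw":0.015},{"turn":[0,0,0],"dp":[0,0,-0.008],"claw":0.015},{"turn":[0,0,0],"dp":[0,0,-0.008],"claw":0.015}]'
```

```text
bulb [438.4 183.4  58.2] mouth [437.7 180.3 132.6] tilt 0.039 dir [-0.01 -0.04  1.  ]
best [437.7 180.3 132.6] 0.01
t: 23.0
ee_pos: [439.2, 181.9, 84.7]
orientation: [0.004, 3.141, 0.0]
ft_force: [-0.7, 0.8, -1.2]
width: 29.7
```

```bash
python3 -m pendant '[{"turn":[0,0,0],"dp":[0,0,-0.0005],"claw":0.015},{"turn":[0,0,0],"dp":[0,0,-0.001],"claw":0.015},{"turn":[0,0,0],"dp":[0,0,-0.001],"claw":0.015}]'
```

```text
t: 23.3
ee_pos: [439.4, 182.0, 84.0]
orientation: [0.004, 3.141, 0.0]
ft_force: [-0.2, -0.1, 3.1]
width: 29.3
```

Contact at 3 N. Releasing slowly, then backing off upward.

```bash
python3 -m pendant '[{"turn":[0,0,0],"dp":[0,0,0],"claw":0.031},{"turn":[0,0,0],"dp":[0,0,0],"claw":0.033},{"turn":[0,0,0],"dp":[0,0,0],"claw":0.036},{"turn":[0,0,0],"dp":[0,0,0],"claw":0.04},{"turn":[0,0,0],"dp":[0,0,0],"claw":0.05},{"turn":[0,0,0],"dp":[0,0,0],"claw":0.07},{"turn":[0,0,0],"dp":[0,0,0],"claw":0.0878},{"turn":[0,0,0],"dp":[0,0,0],"claw":0.0878}]'; python3 -m pendant '[{"turn":[0,0,0],"dp":[0,0,0.0],"claw":0.0878},{"turn":[0,0,0],"dp":[0,0,0.02],"claw":0.0878},{"turn":[0,0,0],"dp":[0,0,0.06],"claw":0.0878},{"turn":[0,0,0],"dp":[0,0,0.1],"claw":0.0878},{"turn":[0,0,0],"dp":[0,0,0.13],"claw":0.0878},{"turn":[0,0,0],"dp":[0,0,0.15],"claw":0.0878}]';python3 - <<'E'
from workcell import imaging
import cv2
a=imaging.get_image("scene")["pixels"];cv2.imwrite("pics/b8.png",cv2.resize(a[100:320,150:430],None,fx=2.7,fy=2.7,interpolation=cv2.INTER_CUBIC))
a=imaging.get_image("top")["pixels"];cv2.imwrite("pics/b8t.png",a)
E
```

```text
t: 24.1
ee_pos: [439.2, 181.9, 83.7]
orientation: [-0.004, -3.142, 0.0]
ft_force: [0.2, -0.2, 0.3]
width: 68.5
t: 24.7
ee_pos: [439.9, 182.2, 236.2]
orientation: [0.004, 3.139, 0.002]
ft_force: [-0.7, -0.4, -0.1]
width: 87.6
```

View pics/b8.png

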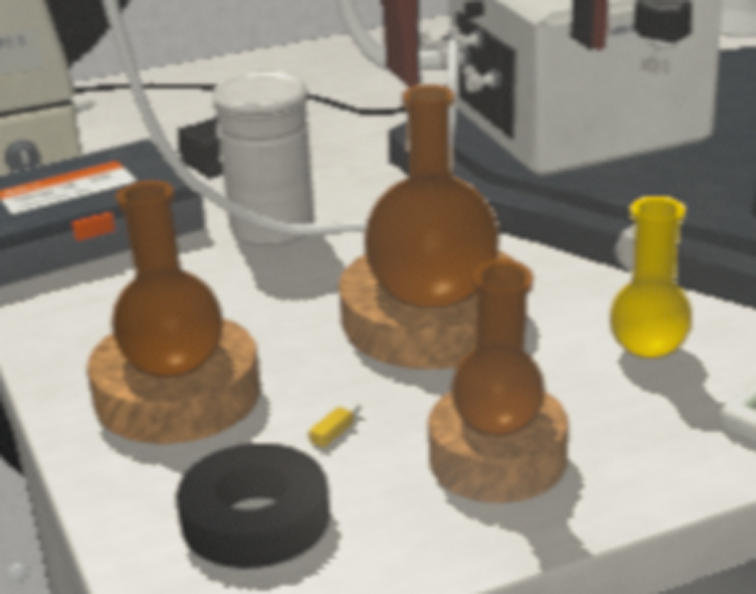

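```bash
python3 -m pendant '[{"turn":[0,0,0],"dp":[0,0,0.01],"claw":0.0878},{"turn":[0,0,0],"dp":[0,0,0.01],"claw":0.0878},{"turn":[0,0,0],"dp":[0,0,0.01],"claw":0.0878},{"turn":[0,0,0],"dp":[0,0,0.01],"claw":0.0878},{"turn":[0,0,0],"dp":[0,0,0.01],"claw":0.0878},{"turn":[0,0,0],"dp":[0,0,0.01],"claw":0.0878},{"turn":[0,0,0],"dp":[0,0,0.01],"claw":0.0878}]';python3 - <<'E'
from h import *
s=lambda x,y:(150+x/2.7,100+y/2.7)
print("S");tilt(s(498.5,389),s(504,274),49,74.5)
print("M");tilt(s(167,321),s(146,193),52.2,83)
print("L");tilt(s(431,240),s(428,95),58,97.5)
from workcell import imaging
a=imaging.get_image("scene")["pixels"];b=cv2.resize(a[100:320,150:430],None,fx=2.7,fy=2.7,interpolation=cv2.INTER_CUBIC)
cv2.imwrite("pics/b9.png",b);print(cv2.absdiff(b,cv2.imread("pics/b8.png"))[150:].mean(), cv2.absdiff(b,cv2.imread("pics/b8.png"))[250:450,430:570].max())
E
```

```text
t: 25.5
ee_pos: [439.1, 181.9, 243.4]
orientation: [-0.004, -3.141, 0.0]
ft_force: [0.3, -0.5, -0.2]
width: 87.9
S
bulb [438.9 181.6  49. ] mouth [432.8 181.7 123.2] tilt 0.087 dir [-0.08  0.    1.  ]
best [432.8 181.7 123.2] 0.03
M
bulb [583.7 323.4  52.2] mouth [582.5 325.2 135.2] tilt 0.0 dir [-0.01  0.02  1.  ]
best [582.5 325.2 135.2] 0.03
L
bulb [594.4 150.2  58. ] mouth [591.5 151.  155.4] tilt 0.039 dir [-0.03  0.01  1.  ]
best [591.5 151.  155.4] 0.03
0.6250705070149515 5
```

View pics/b9.png

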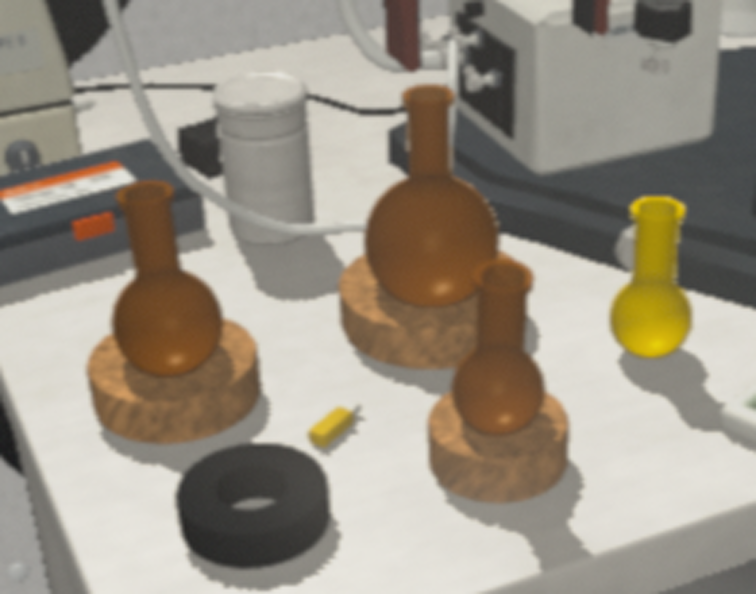

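View pics/b8t.png

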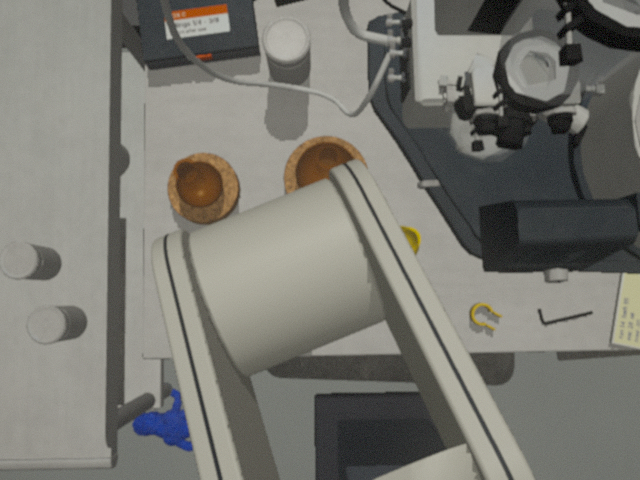

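All three flasks are seated and upright, and nothing moved between the two pictures taken 0.8 s apart. The clip is in place and the gripper is clear. Handing in.

```bash
python3 -c "
from workcell import ctrl
print(ctrl.close_job())"
```

```text
the job is handed in; nothing more can be done
None
```

I moved the small flask to the rubber ring, the large flask to the large ring, the middle flask to the middle ring, then the small flask to the small ring. The job was handed in at about 25.5 s.

**Final checks:**
- **Seating:** all three flasks sit within about 2 mm of their ring centres. Tilts, read from the pictures, are about 0.09 rad (small), 0.06 rad at most (middle) and 0.04 rad at most (large).
- **At rest:** two pictures taken 0.8 s apart show no movement, and the gripper was raised clear with about zero force.
- **Bystanders:** the plug clip has not moved. The timer was hidden behind the arm in the last top view, with only its edge visible in the scene view. The arm never went near it.

**What disagreed:**
- **Grip width:** the gripper stopped at about 29.5 mm instead of the 26 mm neck width, so it probably held the bead. The grip held every time.
- **Parking:** the small flask touched the rubber ring with about 10 N and leaned about 0.145 rad there. I matched the tool to its lean when picking it up again. The other set-downs read 3 to 6 N at the wrist.

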